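# Flip the tea caddy open

### The job

Without grasping or lifting anything, push the glass jar that blocks the front of the wooden tea caddy away along the worktop, until at least 12 cm is free between it and the caddy's lip. Then, with a fingertip under the lip, gently flip the caddy's lid up and over past upright, so that it leans back fully open on its own. Leave the caddy where it stands and the other things alone.

Things in the scene. Friction and masses are not known exactly. Their poses are not given: they have to be found in the camera images.
- caddy: Low dark wooden tea caddy, loose, 1.5 kg: box 120 mm deep (x) by 150 mm wide (y) by 72 mm high, plus a 10 mm lid, 82 mm in all. Origin: centre of its underside. Its own -x is its front, where the lip stands out; the hinge is at the back (+x). It stands turned about a quarter turn, its front facing the robot's right (world -y).
- hinge (a point): Middle of the lid's hinge line, 63 mm behind the caddy's centre and 72 mm above the worktop; the line runs along the caddy's y. Fixed to the caddy.
- lip (a point): Middle of the outer lower edge of the finger lip: a flat wooden tab in the middle of the lid's front edge, 80 mm wide (along y), 6 mm thick, standing 24 mm out from the lid's edge (25 mm from the box's front face). Shut, its underside is 72 mm above the worktop with nothing below it. It moves with the lid, 148 mm from the hinge line.
- front (a point): Point on the worktop straight below the middle of the shut lip's outer edge, 85 mm in front of the caddy's centre. Fixed to the caddy: it marks where the lip was after the lid has moved. Mind the wall cabinet over the far part of the worktop: underside 0.48 m up, door front 0.58 m ahead of the robot's base, knob at its lower right corner to 0.55 m.
- lid (a joint): Lid angle, rad: 0 shut, grows as it opens, stop at 1.95 (leaning back 22 degrees past upright). The lid weighs 120 g and turns freely on a lightly damped hinge: it falls shut when let go before upright (about 1.5), and falls back open against the stop by itself once past about 1.6. Its underside is flat.
- jar: Closed clip-top glass jar with nuts in it, 114 mm across, 99 mm high, about 0.5 kg, loose. It stands upright in front of the caddy's lip, some 5 cm from it. Origin: centre of its underside. Too wide to grasp; it slides upright when pushed low on its side.
- oil: Bystander: square oil bottle, 42 x 42 x 170 mm, loose; origin at the centre of its underside. Leave alone.
- bowl: Bystander: stoneware bowl of salt, 110 mm across, 51 mm high, loose; origin at the centre of its underside. Leave alone.
- oats: Bystander: small clip-top jar, 94 x 90 x 69 mm, loose; origin at the centre of its underside. Leave alone.

How it is judged:
By the outcome, as a careful person would: the job done as asked, in the order asked, and still so for the second after the job is handed in, with the robot touching nothing.
It also fails if it takes over 58 s, if anything falls off the work surface, if the arm or the gripper's body presses on something with over 40 N, if the wrist force passes 120 N, or if a joint passes its speed limit or range.

### The arm

A 7-joint arm with a two-finger parallel gripper is mounted at the origin on a cart in front of the work surface, level with it; the furniture and walls round the work are solid. World frame = base frame: x ahead of the robot, y to its left, z up, the work surface at z = 0. Lengths are in m, angles in degrees, forces in N, time in s.
With the tool pointing down it reaches from about 0.425 to 0.875 m from the base axis. Payload 4.7 kg.
Tool frame: the origin (TCP) lies midway between the tips of the shut fingers; the grasp point (between the pads) lies arm.grasp_offset behind it (arm.grasp_offset is the distance from the TCP to the grasp point, in m); z points along the fingers, y is the line along which they close (so a half turn about z gives the same grasp; the last joint's range is limited). The gripper opens to 87 mm and grips with 3 to 60 N. Pads are 19 mm wide; open, the fingers measure 117 mm over their backs; the gripper's body (75 mm by 190 mm) begins 51 mm behind the grasp point.
Start: joints at [64.406, 18.392, -4.016, 83.108, 1.295, 78.541, -3.26], TCP at [0.289, -0.582, 0.223] pointing down, gripper open.
Joint ranges: [-163.93, 163.93], [-17.29, 119.83], [-79.2, 71.16], [3.27, 140.29], [-89.18, 269.18], [5.43, 117.66], [-154.24, 154.24]. Speed limits (degrees/s): [147.25, 147.25, 180, 180, 180, 180, 180].

### API

Orientations are given as [roll, pitch, yaw] about the fixed x, y, z axes, in that order (R = Rz(yaw) Ry(pitch) Rx(roll)).
In Python, from cell import arm, vision gives the robot as it stands.
- The arm moves only by the shell command python3 -m pendant 'ROWS' [OPENING] [FORCE]. ROWS is JSON, a list of rows, each a list of 6 numbers: the shift along the tool's x, y, z in mm, then the turn, a rotation vector about the tool's x, y, z in degrees. A call has 1 to 5 rows; each row shifts and turns the commanded pose from where the row before left it, along the tool's axes as they then stand; what a row does not reach is not made up. A row lasts 1/12 s, in which the tool goes at most 41.7 mm and 7.16 degrees, less where a joint would pass 70% of its speed; a pose out of reach is approached as far as the arm can. A call with a gripper value outside its range is refused whole. OPENING is the closure in counts, from 0 (fully open) to 255 (shut), set as the call begins (- or left out, the last holds). The fingers move at their own pace and stop on an object; FORCE is the grip in N (left out, the last holds). Time passes only in rows, so rows that do not move let the fingers close. It gives the time, the measured TCP pose, the force, the opening and the grip force at its end, in the units of the state.
- arm.get_state(): the state, without advancing time (a new reading comes with each control period).
- vision.read_camera(name): name is "side" or "top" or "wrist"; returns (picture, depth): 400x640x3 uint8, blue, green, red; 400x640 float32, m along the optical axis (not along the pixel's ray), 0 where there is no reading.
- vision.calibration(name): a dict with "fovy" (degrees; the focal length in pixels is half the picture's height over the tangent of half this angle, whatever the lens; pixels are square), "cx", "cy" (the principal point, pixels), "k1" (the pictures are not rectified: a ray, as slopes to the right and down, at radius r is drawn at 1 + k1 r^2 times it, then the intrinsics apply), "rvec" (rotation vector, rad) and "tvec" (3), from world to camera coordinates, as OpenCV has them. Camera axes: x right, y down, z forward; pixel columns grow to the right and rows downward; lengths in m; the calibration is good to about 2 mm. A picture is of the moment at which its call begins: read the wrist's pose just before it. calibration takes no time and is no camera call; for the wrist camera it gives the pose at the moment of the call.
- arm.close_job(): hands the job in; it is judged then, once.
The state is a dict: "t": time; "qpos": joint angles; "qd": joint speeds; "joint_torque": joint torques, N m; "ee_pos": TCP position; "tcp_rot": TCP orientation; "wrist_force": force on the tool from outside, world axes, zero at the start; "ft_torque": the same for the moment, N m; "width": finger opening in m; "finger_force": force on a finger pad.
Only numpy, scipy, OpenCV 4.12 (cv2) and the standard library are available. Lean on these libraries where they do the work, as an engineer would, in place of code of your own. Each camera call takes 0.05 s, during which the arm holds its last target. There are 200 camera calls.

## Working session

There is one attempt and no reset: what is moved stays moved. The work goes in short steps, Python scripts to look and compute and a shell command to move; the robot and the scene stay as the last step left them, time stands still between calls to the robot, and variables do not carry over. Pictures are saved under pics/ and viewed, at most 10 in all, crops included, and the job is handed in when it is done.

```bash
mkdir -p pics; ls; cat > h.py <<'E'
import numpy as np, cv2
from cell import arm, vision
def cam(n):
    c=vision.calibration(n); f=200/np.tan(np.radians(c['fovy'])/2)
    R=cv2.Rodrigues(np.array(c['rvec'],float))[0]; t=np.array(c['tvec'],float).ravel()
    return c,f,R,t
def cloud(n,c,f,R,t,d):
    v,u=np.mgrid[0:400,0:640].astype(float)
    x=(u-c['cx'])/f; y=(v-c['cy'])/f; X,Y=x.copy(),y.copy()
    for _ in range(8):
        k=1+c['k1']*(X*X+Y*Y); X,Y=x/k,y/k
    P=np.dstack([X*d,Y*d,d]); return (P-t)@R   # world
def look(n):
    k=cam(n); im,d=vision.read_camera(n); return im,d,cloud(n,*k,d)
E
python3 - <<'E'
from h import *
s=arm.get_state(); print(s); print(arm.grasp_offset)
ims=[]
for n in('top','side'):
    im,d,P=look(n); np.savez('%s0.npz'%n,im=im,d=d,P=P); cv2.imwrite('pics/%s0.png'%n,im)
    print(n,(d>0).mean(), -cam(n)[2].T@cam(n)[3])
E
```

```text
pics
{'t': 0.0, 'qpos': array([64.40578601, 18.43928913, -4.01423185, 83.17581581,  1.29536971,
       78.54006401, -3.26142033]), 'qd': array([ 0.04169509, -0.10417143, -0.02909049, -0.00598486, -0.06349238,
        0.05125886,  0.13192627]), 'joint_torque': array([-6.54580867e-05, -4.91294789e+01, -4.04130695e-01, -3.12522089e+01,
       -6.39413833e-02,  4.38973715e-02,  1.72577943e-04]), 'ee_pos': array([ 0.28872575, -0.58173319,  0.22145073]), 'tcp_rot': array([-1.79890090e+02,  6.54211581e-03,  2.64014103e+01]), 'wrist_force': array([ 0.09654353,  0.20484066, -0.0891942 ]), 'ft_torque': array([-0.00607765, -0.01259448,  0.02867102]), 'finger_force': 0.0, 'width': 0.08737076822877639}
0.0187
top 0.996140625 [0.40810258 0.03442186 0.97516294]
side 0.9037578125 [0.34491784 0.78990107 0.3787007 ]
```

View pics/top0.png

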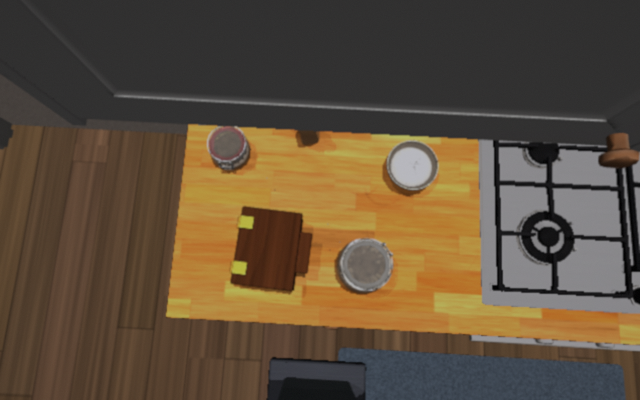

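View pics/side0.png

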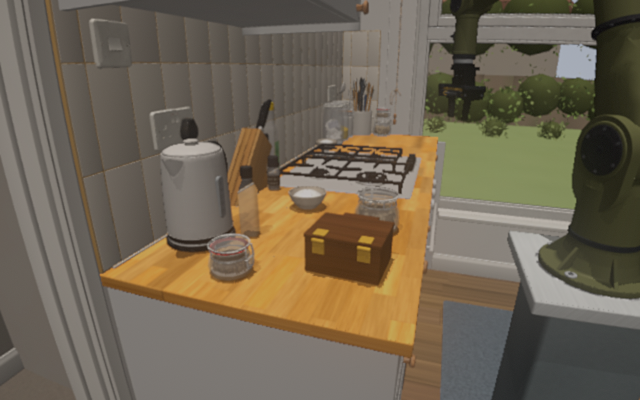

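The top view shows the caddy at about (270,248) with its lip at (305,254), the jar at (366,265), the bowl at (412,166), the oil at (307,138), the oats at (228,147) and the hob to the right from column 482. The side view agrees with this layout, and the gripper is off over the right end.

```bash
python3 - <<'E'
from h import *
z=np.load('top0.npz'); im,P=z['im'],z['P']
H=P[...,2]
def rep(name,m):
    n,l,st,ce=cv2.connectedComponentsWithStats(m.astype(np.uint8))
    for i in range(1,n):
        if st[i,4]>60:
            q=P[l==i]; xy=(q[:,:2]*1000).astype(np.float32)
            print(name,st[i,4],ce[i].round(),'z',np.percentile(q[:,2],[5,50,95]).round(3),'rect',[np.round(a,1) for a in cv2.minAreaRect(xy)],'circ',[np.round(a,1) for a in cv2.minEnclosingCircle(xy)])
roi=np.zeros(H.shape,bool); roi[125:320,170:485]=1
for lo,hi in((.03,.2),(.066,.1),(.076,.1)): rep('%g'%lo,roi&(H>lo)&(H<hi))
for n,(u,v) in dict(table=(330,200),lip=(305,254),jar=(366,265),lid=(275,248),hob=(548,235),grate=(500,220),hobflat=(515,210),edgeL=(300,318),edgeR=(440,325),hobedge=(484,300),hobedge2=(482,150)).items(): print(n,P[v,u].round(3))
E
```

```text
0.03 1319 [227. 146.] z [0.034 0.066 0.07 ] rect [array([705.4, 230.6]), array([84.6, 82.6]), np.float64(2.6)] circ [array([706. , 234.2]), np.float64(45.3)]
0.03 167 [308. 135.] z [0.033 0.057 0.083] rect [array([739.9,  61. ]), array([41.6, 14.4]), np.float64(84.9)] circ [array([746.6,  60.4]), np.float64(20.8)]
0.03 1911 [412. 165.] z [0.031 0.04  0.049] rect [array([ 687.8, -161.9]), array([107.8, 110.7]), np.float64(10.0)] circ [array([ 689.5, -162.5]), np.float64(56.2)]
0.03 5415 [269. 249.] z [0.077 0.081 0.084] rect [array([492.8, 119.9]), array([151.6, 154.1]), np.float64(86.0)] circ [array([492.7, 129. ]), np.float64(96.3)]
0.03 2474 [364. 266.] z [0.049 0.096 0.1  ] rect [array([471. , -63.2]), array([105.4, 107.4]), np.float64(73.7)] circ [array([471.4, -66.1]), np.float64(56.0)]
0.066 650 [225. 143.] z [0.066 0.068 0.07 ] rect [array([708.6, 231.1]), array([67.6, 68.4]), np.float64(83.6)] circ [array([708.2, 231.8]), np.float64(35.3)]
0.066 5403 [269. 249.] z [0.077 0.081 0.084] rect [array([492.8, 119.9]), array([151.6, 154.1]), np.float64(86.0)] circ [array([492.7, 129. ]), np.float64(96.3)]
0.066 2084 [366. 264.] z [0.089 0.097 0.099] rect [array([471.7, -66.3]), array([100.8, 100.2]), np.float64(88.2)] circ [array([472.7, -67.7]), np.float64(53.9)]
0.076 5200 [269. 249.] z [0.078 0.081 0.084] rect [array([492.6, 118.3]), array([148.2, 153.9]), np.float64(86.0)] circ [array([492.7, 129. ]), np.float64(96.3)]
0.076 2070 [366. 265.] z [0.089 0.097 0.099] rect [array([471.7, -66.3]), array([100.8, 100.1]), np.float64(88.4)] circ [array([473.1, -67.1]), np.float64(53.9)]
table [ 0.613  0.006 -0.003]
lip [0.485 0.052 0.077]
jar [ 0.469 -0.065  0.099]
lid [0.494 0.112 0.08 ]
hob [ 0.556 -0.443  0.04 ]
grate [ 0.58  -0.342  0.05 ]
hobflat [ 0.612 -0.394  0.003]
edgeL [0.36  0.056 0.001]
edgeR [ 0.362 -0.233 -0.   ]
hobedge [ 0.418 -0.322  0.007]
hobedge2 [ 0.744 -0.325  0.003]
```

```bash
python3 -m pendant '[[0,0,0,0,0,-7],[0,0,0,0,0,-7],[0,0,0,0,0,-7],[0,0,0,0,0,-7],[0,0,0,0,0,-7]]' 100
python3 -m pendant '[[0,0,0,0,0,-7],[0,0,0,0,0,-7],[0,0,0,0,0,-7],[0,0,0,0,0,-3.6],[0,0,0,0,0,0]]'
python3 -c "
from h import *
s=arm.get_state();print(s['tcp_rot'],s['ee_pos'],s['width'])
R=cv2.Rodrigues(np.zeros(3))[0]
from scipy.spatial.transform import Rotation as T
R=T.from_euler('xyz',s['tcp_rot'],degrees=True).as_matrix()
print(R.T@(np.array([.474,.018,.2])-s['ee_pos'])*1000)"
```

```text
t: 0.52
ee_pos: [0.2889, -0.5819, 0.2219]
tcp_rot: [-179.9, -0.0, 61.8]
wrist_force: [0.7, 0.8, -0.2]
width: 0.0614
finger_force: 0.0
t: 0.93
ee_pos: [0.2888, -0.582, 0.2219]
tcp_rot: [-180.0, -0.1, 86.1]
wrist_force: [-0.2, 0.3, 0.5]
width: 0.053
finger_force: 0.0
[-1.79971568e+02 -5.35893624e-02  8.60842137e+01] [ 0.28877767 -0.58198141  0.22193821] 0.05296292177806115
[611.20883329 143.82824645  22.43852249]
```

```bash
python3 -m pendant '[[30,9,0,0,0,0],[38,9,0,0,0,0],[38,9,0,0,0,0],[38,9,0,0,0,0],[38,9,0,0,0,0]]' 120
python3 -m pendant '[[38,9,0,0,0,0],[38,9,0,0,0,0],[38,9,0,0,0,0],[38,9,0,0,0,0],[38,9,0,0,0,0]]'
python3 -m pendant '[[38,9,0,0,0,0],[38,9,0,0,0,0],[38,9,0,0,0,0],[38,9,0,0,0,0],[38,9,0,0,0,0]]'
python3 -m pendant '[[38,9,0,0,0,0],[10,0,0,0,0,0],[0,0,0,0,0,0],[0,0,0,0,0,0]]'
python3 - <<'E'
from h import *
from scipy.spatial.transform import Rotation as T
s=arm.get_state();R=T.from_euler('xyz',s['tcp_rot'],degrees=True).as_matrix()
print(s['width'],s['qpos'].round(),R.T@(np.array([.474,.018,.040])-s['ee_pos'])*1000)
im,d,P=look('wrist'); cv2.imwrite('pics/w1.png',im)
E
```

```text
t: 1.35
ee_pos: [0.3467, -0.4019, 0.2222]
tcp_rot: [-180.0, -0.0, 85.9]
wrist_force: [0.8, 0.1, 1.0]
width: 0.0464
finger_force: 0.0
t: 1.77
ee_pos: [0.4047, -0.2155, 0.2225]
tcp_rot: [-180.0, 0.0, 85.9]
wrist_force: [0.8, -0.1, 0.7]
width: 0.046
finger_force: 0.0
t: 2.18
ee_pos: [0.4629, -0.0291, 0.2226]
tcp_rot: [180.0, 0.0, 85.9]
wrist_force: [0.4, -0.3, -0.4]
width: 0.046
finger_force: 0.0
t: 2.52
ee_pos: [0.4749, 0.0161, 0.2223]
tcp_rot: [-180.0, 0.0, 86.0]
wrist_force: [-0.3, -0.5, -0.1]
width: 0.0458
finger_force: 0.0
0.045793590191242926 [ 41.  -2. -45. 106.  -1.  76.  -7.] [  1.98723027  -0.89105308 182.2843482 ]
```

View pics/w1.png

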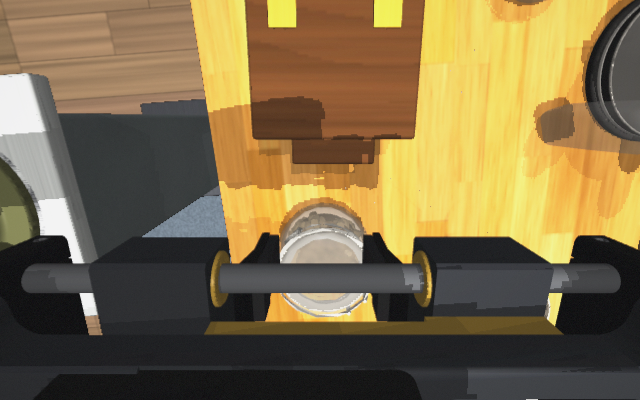

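The wrist view shows the caddy squared up, with the lip's front edge at (333,163), and the jar at about (322,262) centred between the fingers. I'll go down into the gap.

```bash
python3 -m pendant '[[2,0,35,0,0,0],[0,0,35,0,0,0],[0,0,35,0,0,0],[0,0,15,0,0,0],[0,0,0,0,0,0]]'
python3 -m pendant '[[0,0,20,0,0,0],[0,0,20,0,0,0],[0,0,20,0,0,0],[0,0,0,0,0,0],[0,0,0,0,0,0]]'
```

```text
t: 2.98
ee_pos: [0.4717, 0.0158, 0.0985]
tcp_rot: [-179.5, 0.0, 85.8]
wrist_force: [-0.6, -0.8, 0.5]
width: 0.0463
finger_force: 0.0
t: 3.4
ee_pos: [0.4753, 0.017, 0.043]
tcp_rot: [-180.0, 0.0, 85.9]
wrist_force: [0.9, -0.0, -0.2]
width: 0.0463
finger_force: 0.0
```

```bash
python3 -m pendant '[[-4,0,2,0,0,0],[-4,0,0,0,0,0],[-4,0,0,0,0,0],[-5,0,0,0,0,0],[-6,0,0,0,0,0]]'
python3 -m pendant '[[-7,0,0,0,0,0],[-7,0,0,0,0,0],[-7,0,0,0,0,0],[-7,0,0,0,0,0],[-7,0,0,0,0,0]]'
python3 -m pendant '[[-7,0,0,0,0,0],[-7,0,0,0,0,0],[-7,0,0,0,0,0],[-7,0,0,0,0,0],[-7,0,0,0,0,0]]'
python3 -m pendant '[[-7,0,0,0,0,0],[-7,0,0,0,0,0],[-6,0,0,0,0,0],[-4,0,0,0,0,0],[-2,0,0,0,0,0]]'
python3 -m pendant '[[0,0,0,0,0,0],[0,0,0,0,0,0]]'
```

```text
t: 3.82
ee_pos: [0.4741, -0.0054, 0.0412]
tcp_rot: [179.9, 0.0, 86.0]
wrist_force: [0.0, 0.3, 1.0]
width: 0.0462
finger_force: 0.0
t: 4.23
ee_pos: [0.4714, -0.0398, 0.0407]
tcp_rot: [180.0, -0.0, 86.0]
wrist_force: [0.6, 3.5, 1.4]
width: 0.0461
finger_force: 1.6
t: 4.65
ee_pos: [0.4688, -0.0751, 0.0406]
tcp_rot: [180.0, -0.0, 86.0]
wrist_force: [-0.1, 3.4, 2.1]
width: 0.0459
finger_force: 1.8
t: 5.07
ee_pos: [0.4669, -0.1013, 0.0405]
tcp_rot: [-180.0, 0.0, 86.0]
wrist_force: [-0.4, 3.7, 3.0]
width: 0.0461
finger_force: 1.9
t: 5.23
ee_pos: [0.4668, -0.1011, 0.0403]
tcp_rot: [-180.0, 0.1, 86.0]
wrist_force: [0.7, 0.1, 0.8]
width: 0.0461
finger_force: 0.3
```

```bash
python3 -m pendant '[[-5,0,0,0,0,0],[-7,0,0,0,0,0],[-7,0,0,0,0,0],[-7,0,0,0,0,0],[-6,0,0,0,0,0]]'
python3 -m pendant '[[-4,0,0,0,0,0],[-3,0,0,0,0,0],[-1,0,0,0,0,0],[0,0,0,0,0,0],[10,0,0,0,0,0]]'
python3 -m pendant '[[20,0,0,0,0,0],[20,0,-5,0,0,0],[20,0,-30,0,0,0],[10,0,-35,0,0,0],[0,0,-35,0,0,0]]' 255
python3 -m pendant '[[0,0,-35,0,0,0],[-20,0,-35,0,0,0],[-35,0,-10,0,0,0],[0,0,0,0,0,0],[0,0,0,0,0,0]]'
python3 - <<'E'
from h import *
s=arm.get_state();print(s['qpos'].round(),s['width'])
im,d,P=look('wrist'); cv2.imwrite('pics/w2.png',im); np.savez('w2.npz',im=im,P=P)
im,d,P=look('top'); cv2.imwrite('pics/top2.png',im); np.savez('top2.npz',im=im,P=P)
E
```

```text
t: 5.65
ee_pos: [0.4645, -0.1336, 0.0404]
tcp_rot: [-180.0, 0.0, 86.0]
wrist_force: [-0.4, 1.7, 0.2]
width: 0.0464
finger_force: 1.1
t: 6.07
ee_pos: [0.4647, -0.1325, 0.0405]
tcp_rot: [-180.0, 0.1, 85.8]
wrist_force: [0.1, -0.3, -0.2]
width: 0.0463
finger_force: 0.0
t: 6.48
ee_pos: [0.4692, -0.0564, 0.1463]
tcp_rot: [-179.9, -0.1, 86.3]
wrist_force: [1.4, -1.2, 0.0]
width: 0.0208
finger_force: 0.0
t: 6.9
ee_pos: [0.4661, -0.1171, 0.2263]
tcp_rot: [179.9, 0.1, 85.8]
wrist_force: [-0.1, 0.8, -1.5]
width: 0.0005
finger_force: 0.0
[ 51.  -1. -39. 105.  -1.  76.   8.] 0.0004551653417075302
```

View pics/w2.png

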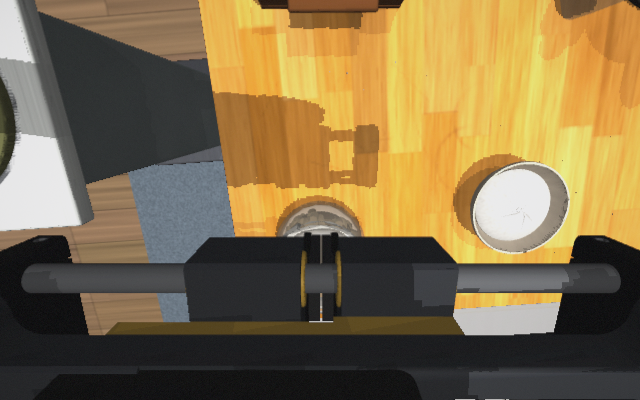

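View pics/top2.png

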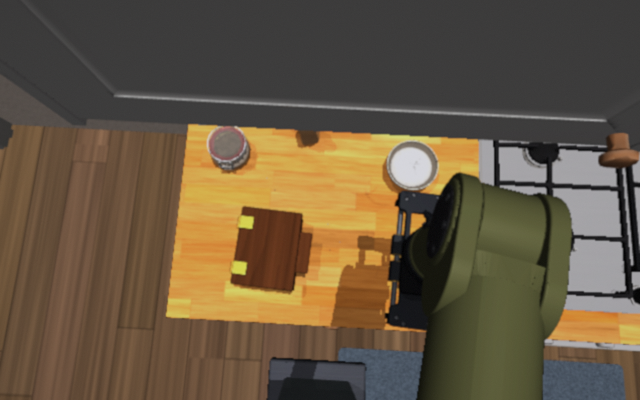

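The wrist view shows the way to the lip (edge near row 28, columns 289–362) is free and the jar's near rim at about (320,203). The top view shows the caddy unmoved at (270,248), and the bowl, oil and oats where they were. Next I measure the lip and work out the fingertip path.

```bash
python3 - <<'E'
from h import *
z=np.load('w2.npz');P=z['P']; H=P[...,2]
l=P[5:40,270:380][(H[5:40,270:380]>.05)&(H[5:40,270:380]<.1)&(P[5:40,270:380,1]<.062)]*1000
print('lip',l.min(0),l.max(0),len(l), [np.round(a,1) for a in cv2.minAreaRect(l[:,:2].astype(np.float32))])
j=P[195:236,270:370].reshape(-1,3)*1000; j=j[(j[:,2]>30)&(j[:,2]<105)&(j[:,1]<-100)]; print('jar near',np.percentile(j[:,1],99.5),j[:,2].max())
z=np.load('top2.npz');P=z['P'];H=P[...,2]; m=np.zeros(H.shape,bool); m[190:310,225:320]=1; m&=(H>.066)&(H<.1)
q=(P[m]*1000); print('caddy',[np.round(a,1) for a in cv2.minAreaRect(q[:,:2].astype(np.float32))])
R=m&(P[...,1]<.058); print('lip top',P[R].min(0),P[R].max(0))
E
```

```text
lip [448.3976289   41.37196706  73.28857859] [528.78791062  51.97185149  81.03068599] 679 [array([488.5,  46.4]), array([ 6. , 80.4]), np.float64(86.4)]
jar near -142.55351185791955 98.14604351106355
caddy [array([492.8, 119.9]), array([151.5, 154.1]), np.float64(86.0)]
lip top [0.44842464 0.04224402 0.07271157] [0.52729561 0.05799869 0.08110566]
```

```bash
python3 -m pendant '[[0,0,0,0,6,0],[0,0,0,0,7,0],[0,0,0,0,7,0],[0,0,0,0,7,0],[0,0,0,0,7,0]]'
python3 -m pendant '[[0,0,0,0,7,0],[0,0,0,0,4,0],[0,0,0,0,0,0],[0,0,0,0,0,0]]'
cat > tgt.py <<'E'
import sys
from h import *
from scipy.spatial.transform import Rotation as T
s=arm.get_state();R=T.from_euler('xyz',s['tcp_rot'],degrees=True).as_matrix()
ax=np.array([.0698,.9976,0]); lip=np.array([.488,.0435,.072])
d=s['ee_pos']-lip; side=np.array([.9976,-.0698,0])
print('caddy coords mm: a %.1f side %.1f z %.1f'%(d@ax*1e3,d@side*1e3,s['ee_pos'][2]*1e3),'q',s['qpos'].round(),'toolz',R[:,2].round(3))
for i in range(1,len(sys.argv)-1,2):
    a,z=float(sys.argv[i])/1e3,float(sys.argv[i+1])/1e3
    p=lip+a*ax; p[2]=z; print((R.T@(p-s['ee_pos'])*1000).round(1))
E
python3 tgt.py -45 50 -10 50
```

```text
t: 7.42
ee_pos: [0.4664, -0.1143, 0.226]
tcp_rot: [179.9, -34.3, 86.1]
wrist_force: [1.0, 0.9, -0.5]
width: 0.0004
finger_force: 0.0
t: 7.75
ee_pos: [0.4657, -0.1145, 0.2244]
tcp_rot: [-179.8, -45.1, 85.9]
wrist_force: [0.3, 0.5, 0.5]
width: 0.0004
finger_force: 0.0
caddy coords mm: a -159.2 side -11.2 z 224.4 q [ 63.  17. -30.  99. -30.  90.  35.] toolz [ 0.047  0.707 -0.706]
[-42.9  11.8 203.9]
[-18.2  11.8 228.7]
```

```bash
python3 -m pendant '[[-8,2,38,0,0,0],[-8,2,38,0,0,0],[-9,3,38,0,0,0],[-9,3,38,0,0,0],[-8,2,35,0,0,0]]'
python3 -m pendant '[[-1,0,17,0,0,0],[-5,0,5,0,0,0],[0,0,0,0,0,0],[0,0,0,0,0,0]]'
python3 tgt.py 8 42
python3 - <<'E'
from h import *
im,d,P=look('side'); cv2.imwrite('pics/s3.png',cv2.resize(im[150:320,250:480],None,fx=3,fy=3))
E
```

```text
t: 8.17
ee_pos: [0.4855, -0.0107, 0.0634]
tcp_rot: [179.8, -44.8, 86.4]
wrist_force: [0.2, -0.1, 0.2]
width: 0.0007
finger_force: 0.0
t: 8.5
ee_pos: [0.4869, -0.0029, 0.0449]
tcp_rot: [179.8, -44.9, 86.2]
wrist_force: [0.1, -0.1, -0.3]
width: 0.0005
finger_force: 0.0
caddy coords mm: a -46.4 side 2.1 z 44.9 q [ 55.  27. -33. 112. -31.  64.  38.] toolz [ 0.05   0.704 -0.708]
[36.5 -2.  40.5]
```

View pics/s3.png

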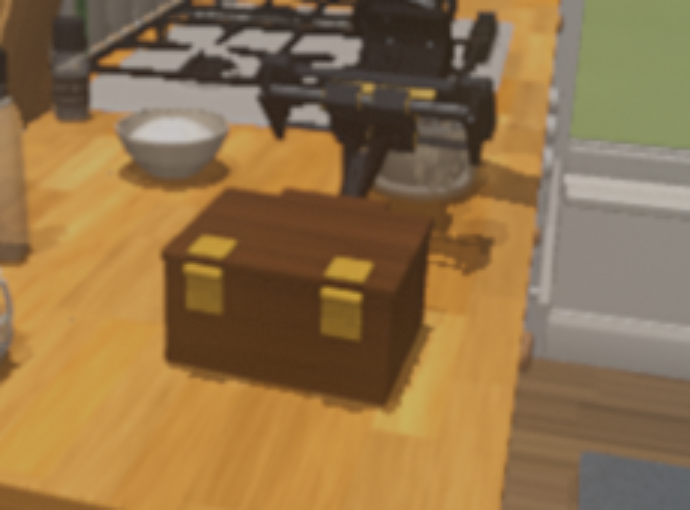

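The side view shows the fingertips (355,185) in front of and below the lip, the caddy unmoved and the jar clear behind. Next I insert the tip under the lip and compute the arc rows.

```bash
python3 -m pendant '[[8,-1,9,0,0,0],[8,-1,9,0,0,0],[8,0,9,0,0,0],[7,0,8,0,0,0],[5.5,0,5.5,0,0,0]]'
python3 -m pendant '[[0,0,0,0,0,0],[0,0,0,0,0,0]]'
python3 tgt.py 3.9 54.7
python3 - <<'E'
import numpy as np
prev=None
for th in range(0,101,4):
    t=np.radians(th)
    if th<45: a=148-148*np.cos(t)+10.6; z=72+148*np.sin(t)-10.6
    else:
        r=133-(th-45)*.3; a=148-r*np.cos(t); z=72+r*np.sin(t)
    a-=6.7; z-=6.7
    if prev: print(th,round(a),round(z),'rows', ((a-prev[0]+z-prev[1])*.707).round(1), ((a-prev[0]-z+prev[1])*.707).round(1))
    prev=(a,z)
E
```

```text
t: 8.97
ee_pos: [0.4872, 0.0539, 0.0412]
tcp_rot: [-180.0, -45.0, 86.1]
wrist_force: [-0.4, 0.9, 1.0]
width: 0.0005
finger_force: 0.0
t: 9.13
ee_pos: [0.4875, 0.0524, 0.041]
tcp_rot: [180.0, -45.0, 86.1]
wrist_force: [-0.0, -0.5, -0.1]
width: 0.0002
finger_force: 0.0
caddy coords mm: a 8.8 side -1.1 z 41.0 q [ 52.  26. -35. 116. -34.  60.  36.] toolz [ 0.048  0.705 -0.707]
[  6.2   1.1 -13.2]
4 4 65 rows 7.6 -7.0
8 5 75 rows 8.0 -6.5
12 7 85 rows 8.5 -5.9
16 10 95 rows 8.9 -5.3
20 13 105 rows 9.2 -4.7
24 17 115 rows 9.5 -4.0
28 21 124 rows 9.8 -3.4
32 26 133 rows 10.0 -2.7
36 32 142 rows 10.1 -2.0
40 39 150 rows 10.3 -1.3
44 45 158 rows 10.3 -0.5
48 53 163 rows 9.5 1.1
52 61 168 rows 9.0 2.0
56 69 173 rows 8.8 2.6
60 77 177 rows 8.5 3.2
64 85 180 rows 8.2 3.8
68 94 182 rows 7.8 4.3
72 103 184 rows 7.4 4.8
76 111 185 rows 7.0 5.3
80 120 186 rows 6.6 5.7
84 129 186 rows 6.1 6.1
88 137 185 rows 5.6 6.4
92 145 184 rows 5.0 6.7
96 154 182 rows 4.5 7.0
100 162 180 rows 4.0 7.2
```

```bash
python3 -m pendant '[[1.6,0,-3.3,0,0,0],[1.6,0.5,-3.3,0,0,0],[1.5,0.5,-3.3,0,0,0],[1.5,0,-3.3,0,0,0],[3.8,0,-3.5,0,0,0]]'
python3 -m pendant '[[3.8,0,-3.5,0,0,0],[4,0,-3.2,0,0,0],[4,0,-3.3,0,0,0],[4.2,0,-3,0,0,0],[4.3,0,-2.9,0,0,0]]'
python3 tgt.py
python3 - <<'E'
from h import *
im,d,P=look('side'); cv2.imwrite('pics/s4.png',cv2.resize(im[150:320,250:480],None,fx=3,fy=3))
E
```

```text
t: 9.55
ee_pos: [0.4886, 0.0459, 0.06]
tcp_rot: [180.0, -45.0, 85.9]
wrist_force: [0.8, -0.9, -0.7]
width: 0.0003
finger_force: 0.5
t: 9.97
ee_pos: [0.4887, 0.0501, 0.0861]
tcp_rot: [180.0, -45.0, 86.0]
wrist_force: [-0.2, -2.0, 0.6]
width: 0.0005
finger_force: 0.5
caddy coords mm: a 6.6 side 0.2 z 86.1 q [ 53.  21. -36. 115. -35.  65.  34.] toolz [ 0.05   0.705 -0.707]
```

View pics/s4.png

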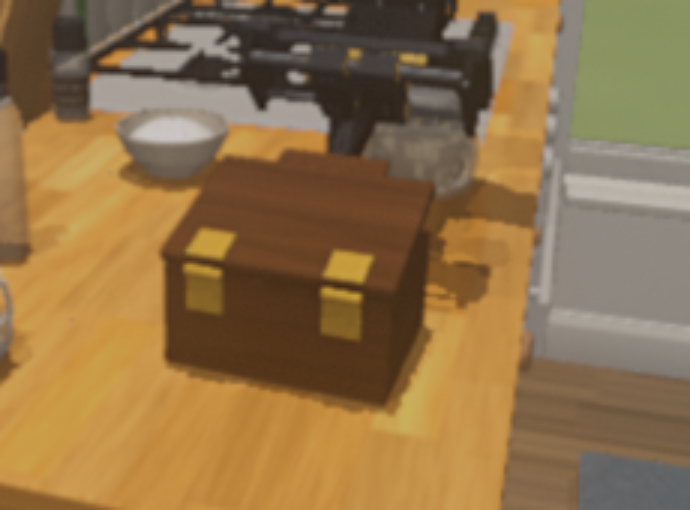

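The side view shows the lid lifting evenly at its front, with the lip at (335,165), and the box unmoved. I carry on along the arc.

```bash
python3 -m pendant '[[4.4,0,-2.7,0,0,0],[4.5,0,-2.6,0,0,0],[4.6,0,-2.4,0,0,0],[4.6,0,-2.3,0,0,0],[4.7,0,-2.1,0,0,0]]'
python3 -m pendant '[[4.8,0,-2,0,0,0],[4.9,0,-1.8,0,0,0],[4.9,0,-1.6,0,0,0],[5,0,-1.4,0,0,0],[5,0,-1.3,0,0,0]]'
python3 -m pendant '[[5,0,-1.1,0,0,0],[5.1,0,-0.9,0,0,0],[5.1,0,-0.7,0,0,0],[5.1,0,-0.5,0,0,0],[5.1,0,-0.3,0,0,0]]'
python3 tgt.py 53 163
```

```text
t: 10.43
ee_pos: [0.4889, 0.0581, 0.1106]
tcp_rot: [-180.0, -45.0, 86.0]
wrist_force: [-0.5, -0.3, -0.5]
width: 0.0008
finger_force: 0.2
t: 10.85
ee_pos: [0.4899, 0.0696, 0.1337]
tcp_rot: [-180.0, -45.0, 86.0]
wrist_force: [0.1, -0.2, -0.5]
width: 0.0004
finger_force: 0.2
t: 11.27
ee_pos: [0.491, 0.085, 0.1541]
tcp_rot: [180.0, -45.0, 86.0]
wrist_force: [-0.4, 0.2, -1.5]
width: 0.0001
finger_force: 0.2
caddy coords mm: a 41.6 side 0.1 z 154.1 q [ 53.  14. -39. 114. -38.  70.  28.] toolz [ 0.049  0.705 -0.707]
[14.3 -0.1  1.7]
```

```bash
python3 -m pendant '[[4.8,0,0.4,0,0,0],[4.8,0,0.6,0,0,0],[4.7,0,0.7,0,0,0],[4.5,0,1,0,0,0],[4.5,0,1,0,0,0]]'
python3 -m pendant '[[4.4,0,1.3,0,0,0],[4.4,0,1.3,0,0,0],[4.3,0,1.6,0,0,0],[4.2,0,1.6,0,0,0],[4.1,0,1.9,0,0,0]]'
python3 -m pendant '[[4.1,0,1.9,0,0,0],[3.9,0,2.1,0,0,0],[3.9,0,2.2,0,0,0],[3.7,0,2.4,0,0,0],[3.7,0,2.4,0,0,0]]'
python3 tgt.py 111 185
python3 - <<'E'
from h import *
im,d,P=look('side'); cv2.imwrite('pics/s5.png',cv2.resize(im[60:320,200:500],None,fx=2,fy=2))
E
```

```text
t: 11.68
ee_pos: [0.4924, 0.1041, 0.1678]
tcp_rot: [180.0, -45.0, 86.0]
wrist_force: [-0.6, -0.6, -0.7]
width: 0.0007
finger_force: 0.2
t: 12.1
ee_pos: [0.4938, 0.1247, 0.1774]
tcp_rot: [180.0, -45.0, 86.0]
wrist_force: [0.4, -0.6, -0.7]
width: 0.0003
finger_force: 0.2
t: 12.52
ee_pos: [0.4952, 0.1461, 0.1832]
tcp_rot: [-180.0, -45.0, 86.0]
wrist_force: [0.6, -0.4, -0.2]
width: 0.0004
finger_force: 0.1
caddy coords mm: a 102.9 side 0.1 z 183.2 q [ 50.  10. -42. 114. -42.  69.  23.] toolz [ 0.049  0.705 -0.707]
[ 7.1 -0.1  4.5]
```

View pics/s5.png

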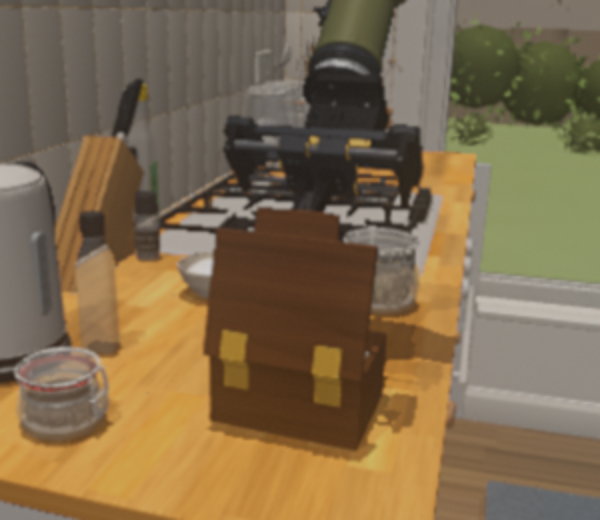

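The side view shows the lid at roughly 70° (lip at (298,225)), with the fingertips behind it, the box in place and the other things untouched.

```bash
python3 -m pendant '[[3.5,0,2.6,0,0,0],[3.5,0,2.6,0,0,0],[3.3,0,2.9,0,0,0],[3.3,0,2.9,0,0,0],[3.1,0,3,0,0,0]]'
python3 -m pendant '[[3,0,3,0,0,0],[2.8,0,3.2,0,0,0],[2.8,0,3.2,0,0,0],[2,0,2.7,0,0,0],[2,0,2.7,0,0,0]]'
python3 -m pendant '[[1.5,0,2.2,0,0,0],[1.5,0,2.2,0,0,0],[1.5,0,2.3,0,0,0],[1.5,0,2.3,0,0,0],[1.5,0,2.3,0,0,0]]'
python3 tgt.py
```

```text
t: 12.98
ee_pos: [0.4968, 0.1678, 0.185]
tcp_rot: [-180.0, -45.0, 86.0]
wrist_force: [0.6, -0.6, -0.2]
width: 0.0003
finger_force: 0.0
t: 13.4
ee_pos: [0.4981, 0.187, 0.1834]
tcp_rot: [-180.0, -45.0, 86.0]
wrist_force: [0.5, 0.5, 0.5]
width: 0.0009
finger_force: 0.0
t: 13.82
ee_pos: [0.4991, 0.2001, 0.1807]
tcp_rot: [-180.0, -45.0, 86.0]
wrist_force: [0.6, -0.2, -0.4]
width: 0.0007
finger_force: 0.0
caddy coords mm: a 157.0 side 0.1 z 180.7 q [ 46.  10. -45. 115. -43.  64.  20.] toolz [ 0.049  0.705 -0.707]
```

```bash
python3 -m pendant '[[1.5,0,2.5,0,0,0],[1.5,0,2.5,0,0,0],[1.5,0,2.5,0,0,0],[0,0,0,0,0,0],[0,0,0,0,0,0]]'
python3 -m pendant '[[0,0,0,0,0,0],[0,0,0,0,0,0],[0,0,0,0,0,0],[0,0,0,0,0,0],[0,0,0,0,0,0]]'
python3 - <<'E'
from h import *
im,d,P=look('side'); cv2.imwrite('pics/s6.png',cv2.resize(im[60:320,200:500],None,fx=2,fy=2))
E
```

```text
t: 14.23
ee_pos: [0.4995, 0.2086, 0.1786]
tcp_rot: [-180.0, -45.0, 86.0]
wrist_force: [-0.0, -0.8, -0.2]
width: 0.0007
finger_force: 0.0
t: 14.65
ee_pos: [0.4997, 0.2083, 0.1786]
tcp_rot: [180.0, -45.0, 86.0]
wrist_force: [-0.2, -0.9, 0.1]
width: 0.0003
finger_force: 0.0
```

View pics/s6.png

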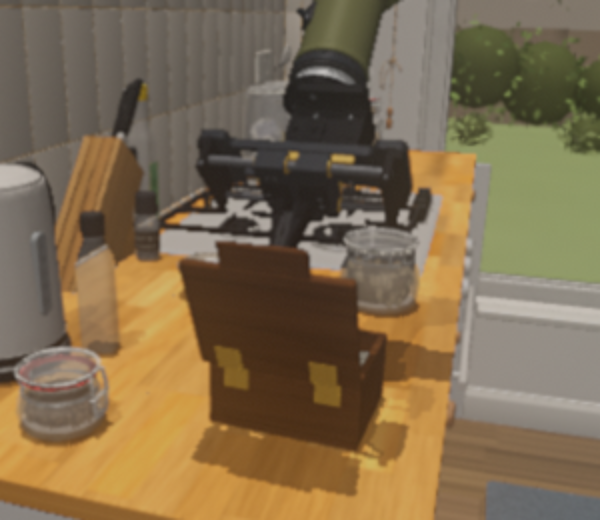

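The lid has fallen back past upright (lip at (265,260), leaning towards the camera), clear of the fingers. I back off and verify with the depth images.

```bash
python3 -m pendant '[[-8,0,-8,0,0,0],[-15,0,-15,0,0,0],[-22,0,-22,0,0,0],[-22,0,-25,0,0,0],[-22,0,-25,0,0,0]]'
python3 -m pendant '[[-10,0,-10,0,0,0],[0,0,0,0,0,0],[0,0,0,0,0,0],[0,0,0,0,0,0],[0,0,0,0,0,0]]'
python3 tgt.py
python3 - <<'E'
from h import *
ax=np.array([.0698,.9976,0]); lip=np.array([.488,.0435,0]); sd=np.array([.9976,-.0698,0])
im,d,P=look('side'); D=P-lip; a=D@ax*1e3; w=D@sd*1e3; z=P[...,2]*1e3
m=(abs(w)<70)&(a>140)&(a<260)&(z>90)&(z<240)
print('lid pts',m.sum(),'z max',z[m].max(),'a at top',a[m][z[m]>z[m].max()-10].mean())
A=np.polyfit(z[m],a[m],1); print('lean deg',np.degrees(np.arctan(A[0])))
im,d,P=look('top'); cv2.imwrite('pics/top7.png',im)
H=P[...,2]
for n,(x,y,r,lo) in dict(oats=(.705,.231,.07,.03),bowl=(.688,-.162,.08,.03),oil=(.745,.06,.05,.03),jar=(.459,-.2,.075,.085)).items():
    m=(np.hypot(P[...,0]-x,P[...,1]-y)<r)&(H>lo)&(H<.11); q=(P[m][:,:2]*1000).astype(np.float32); print(n,len(q),[np.round(v,1) for v in cv2.minAreaRect(q)] if len(q) else '')
E
```

```text
t: 15.12
ee_pos: [0.49, 0.0765, 0.1829]
tcp_rot: [-180.0, -45.0, 86.0]
wrist_force: [1.7, 0.2, 0.1]
width: 0.0005
finger_force: 0.0
t: 15.53
ee_pos: [0.4891, 0.0662, 0.183]
tcp_rot: [-180.0, -45.0, 86.2]
wrist_force: [0.1, 0.1, -0.4]
width: 0.0007
finger_force: 0.0
caddy coords mm: a 22.8 side -0.5 z 183.0 q [ 54.  12. -38. 111. -38.  74.  28.] toolz [ 0.047  0.706 -0.707]
lid pts 4078 z max 209.0616230161526 a at top 206.12021828835074
lean deg 19.77192590211284
oats 1324 [array([705.2, 230.3]), array([86.1, 82.4]), np.float64(5.1)]
bowl 1918 [array([ 687.9, -162.4]), array([108.8, 109.2]), np.float64(28.8)]
oil 167 [array([740.3,  61.5]), array([41.9, 15.1]), np.float64(82.4)]
jar 1005 [array([ 431.5, -198.4]), array([99.1, 45.2]), np.float64(89.5)]
```

View pics/top7.png

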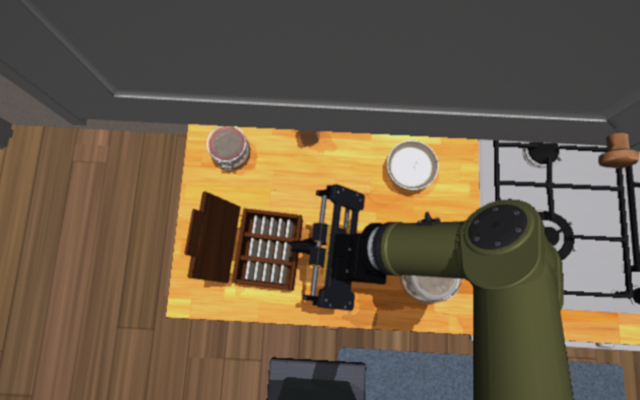

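The top view shows the lid fully open at (215,240), the box where it was at (270,249), the jar well away at (430,278) and the other things unmoved. The robot touches nothing.

```bash
python3 -c "
from cell import arm
print(arm.close_job())"
```

```text
the job is handed in; nothing more can be done
None
```

The job is handed in: the jar was pushed to about 18 cm from the caddy's lip, the lid leans back fully open on its own (about 20° past upright), the caddy and the other things stayed put, and it took about 16 s of the 58 s allowed.

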